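# Clamp the ribbon spindle upright in the ratchet clamp

## Task

Set up the spindle for the ribbon rolls: pull the wooden dowel up out of its wooden holder, stand it in the round socket of the ratchet clamp and let go of it. Then pump the clamp's trigger against its handle, stroke by stroke, until the sprung pad takes hold of the dowel, and stop there: at most one stroke more, or the dowel is crushed. Move the jaw only by the trigger, leave the things lying round about where they are, and finish while holding: the trigger kept squeezed home and the dowel gripped upright.

Things in the scene. Friction and masses are not known exactly. Their poses are not given: they have to be found in the camera images.
- dowel: The spindle: a plain round wooden dowel, 18 mm in diameter and 140 mm long, about 30 g, loose. It stands in the holder at the start. Origin: centre of its lower end; its z axis runs along it, up.
- holder: Wooden block 60 x 60 x 58 mm, fixed on the riser shelf, with one upright round bore of 22 mm in the middle of its top, 48 mm deep, in which the dowel stands with 92 mm showing. Origin: centre of its underside.
- clamp: One-hand ratchet clamp bolted to a plywood board 285 x 90 x 12 mm, fixed on the plywood riser shelf, whose top is at z = 0.130 (130 mm above the table). Origin: underside of the board; x points from the handle along the toothed rod (y = 0) to the socket and the fixed anvil, z up. Handle centred at x = -117 mm, socket at x = 85 mm; the grey housing under handle and trigger is 92 mm high.
- handle_top (a point): Top of the fixed upright handle post (rubber, 14 mm thick along the clamp's x, 22 mm wide), 155 mm above the shelf. The trigger stands beside it on the side of the socket.
- anvil_top (a point): Top edge of the fixed anvil plate's face behind the socket, 94 mm above the shelf; the face stands 11 mm behind the socket's centre, 44 mm wide.
- socket (a point): Centre of the mouth of the clamp's round socket, 40 mm above the shelf: bore 22 mm with a 3 mm bevel, open upward, floor 27 mm below this point, in a block 44 x 44 mm. A dowel standing in it rises to 113 mm above this point. Only the anvil and the pad rise beside it, by 54 mm at most.
- squeeze_point (a point): Point 129 mm above the shelf between handle and trigger, with the clamp's axes. At this height the handle's outer face lies 19 mm from it towards -x, fixed; the trigger's outer face lies 33 mm from it towards +x at rest, 18 mm squeezed home. Two fingers closing along x, centred here, must open to 75 mm or more to clear the trigger and close to about 37 mm. Both parts reach 20 mm above this point.
- trigger: Trigger lever; its rubber-covered upper part, 12 x 20 x 52 mm, stands beside the handle on the side of the socket. Origin: its pivot, 82 mm above the shelf, 47 mm below the squeezing height.
- trigger_angle (a joint): Angle of the trigger in rad: 0 at rest (leaning away from the handle), 0.30 squeezed home against its stop. A spring brings it back in about half a second when let go. At the squeeze point it needs about 5 N at first, 12 N when home, up to 20 N when the pad presses hard; the stop takes any more.
- jaw_travel (a joint): Travel of the toothed rod with the jaw towards the anvil, in m, 0 to 0.055; starts between 0 and 0.018. Each full stroke of the trigger (home and fully back) advances it by one tooth, 6 mm (the first stroke 2 to 8 mm); a pawl keeps it from going back. The pad meets a dowel in the socket at about 0.035, so it takes 3 to 7 strokes.
- jaw: Toothed steel rod with an upright grey jaw head, 14 x 30 x 52 mm, at its front end, which carries the sprung pad; top 81 mm above the shelf. Origin and axes are the clamp's, moved by the jaw travel. Not to be pushed by hand.
- pad: Rubber-faced pad 36 x 34 mm on a spring plunger in front of the jaw head, facing the anvil; it is what presses on the dowel. Origin and axes are those of the clamp, moved along with the pad.
- pad_press (a joint): How far the pad is pushed back into the jaw head, in m: 0 while free, up to 0.020. Its spring presses with 3 N at first and 0.8 N more for every mm. The stroke that first touches the dowel ends at about 0.003 (5 N), one further stroke at about 0.009 (10 N), two at 0.015 (too much).
- ribbon_roll: Bystander: roll of satin ribbon, 62 mm across, 24 mm high, lying on the shelf. Origin: centre of its underside.
- tape_roll: Bystander: roll of packing tape, 68 mm across, 24 mm high, lying on the shelf. Origin: centre of its underside.
- label_roll: Bystander: white roll of labels, 60 mm across, 38 mm high, lying on the shelf. Origin: centre of its underside.
- scissors: Bystander: scissors 206 mm long with black handles, lying flat on the shelf. Origin: centre of the underside.

How it is judged:
By the outcome, as a careful person would: the job done as asked, in the order asked, and still so for the second after the job is handed in, while the arm keeps its last pose, push and grip.
It also fails if it takes over 72 s, if anything falls off the work surface, if the arm or the gripper's body presses on something with over 40 N, if the wrist force passes 120 N, or if a joint passes its speed limit or range.

## Robot

A 6-joint arm with a two-finger parallel gripper is mounted at the origin on the work surface; the furniture and walls round the work are solid. World frame = base frame: x ahead of the robot, y to its left, z up, the work surface at z = 0. Lengths are in m, angles in rad, forces in N, time in s.
With the tool pointing down it reaches from about 0.25 to 0.725 m from the base axis. Payload 4 kg.
Tool frame: the origin (TCP) lies where the fingers leave the gripper's body, on its centre line; the fingertips stand 73 mm ahead of it and the grasp point (between the pads) lies 54 mm ahead of it (bot.tips_ahead is the z of the fingertips in the tool frame, in m); z points along the fingers, y is the direction in which the jaws open and shut (so a half turn about z gives the same grasp; the last joint's range is limited). The gripper opens to 85 mm and grips with 20 to 120 N. Pads are 22 mm wide; open, the fingers measure 114 mm over their backs; the gripper's body (76 mm by 85 mm) begins 54 mm behind the grasp point. The pads swing forward as they close: fully open they stand 13 mm farther back than shut.
Start: joints at [1.307, 0.241, 0.005, 1.335, 0, 1.571], TCP at [0.13, 0.483, 0.304] pointing down, gripper open.
Joint ranges: [-2.72, 2.72], [-1.05, 1.87], [-1.09, 1.28], [-1.99, 2.15], [-1.42, 1.44], [-3.14, 3.14]. Speed limits (rad/s): [2.79, 2.79, 3.14, 3.14, 3.14, 3.14].

## Interface

Orientations are given as a unit quaternion [x, y, z, w].
In Python, from workcell import readout, camera, get_calibration, order, bot gives the robot as it stands.
- The arm moves only by the tool send_rows, never from a script. Its argument "moves" is a list of rows, each a list of 3 entries, a list of its own where there are three numbers: the shift along the tool's x, y, z in mm, then the turn, a rotation vector about the tool's x, y, z in rad, then the finger opening in mm, from 0 to 85.4. In form: [[[dx, dy, dz], [ax, ay, az], grip], ...]. A call has 1 to 12 rows; each row is the pose to reach, as a shift and turn from the pose measured when the call began, along the tool's axes at that moment; what a row does not reach only later rows make up. A row lasts 1/12 s, in which the tool goes at most 41.7 mm and 7.16 degrees, less where a joint would pass 70% of its speed; a pose out of reach is approached as far as the arm can. A call with a gripper value outside its range is refused whole. The fingers move at their own pace and stop on an object; the grip force is fixed at half the most. Time passes only in rows, so rows that repeat a pose let the fingers close. It gives the time, the measured TCP pose, the force and the opening at its end, in the units of the state.
- readout.get_obs(): the state, without advancing time (a new reading comes with each control period).
- camera(name): name is "side" or "top" or "wrist"; returns the picture (384x512x3 uint8, red, green, blue); there is no depth.
- get_calibration(name): a dict with "fx", "fy", "cx", "cy" (pixels), "R" (3x3) and "t" (3): a world point X has camera coordinates R X + t. Camera axes: x right, y down, z forward; pixel columns grow to the right and rows downward; lengths in m; the calibration is good to about 2 mm. A picture is of the moment at which its call begins: read the wrist's pose just before it. get_calibration takes no time and is no camera call; for the wrist camera it gives the pose at the moment of the call.
- order.job_done(): hands the job in, once; it reports no verdict.
The state is a dict: "clock": time; "joint_pos": joint angles; "joint_vel": joint speeds; "tau": joint torques, N m; "eef_pos": TCP position; "tool_rot": TCP orientation; "ft_force": force on the tool from outside, world axes, zero at the start; "ft_torque": the same for the moment, N m; "grip_width": finger opening in m.
Only numpy, scipy, OpenCV 4.12 (cv2) and the standard library are available. Lean on these libraries where they do the work, as an engineer would, in place of code of your own. Each camera call takes 0.05 s, during which the arm holds its last target. There are 200 camera calls.

## Working session

There is one attempt and no reset: what is moved stays moved. The work goes in short steps, Python scripts to look and compute and a tool call to move; the robot and the scene stay as the last step left them, time stands still between calls to the robot, and variables do not carry over. Pictures are saved under pics/ and viewed, about 8 in all and at most 12, crops included, and the job is handed in when it is done.

Besides the shell and the picture viewer there is one more tool, called after ">>>" by a JSON object that holds its "op" and its "data", one argument or row to a line. send_rows: Moves the arm, as the interface text tells. Its arguments: {"type":"object","properties":{"moves":{"type":"array","items":{"type":"array"}}},"required":["moves"]}

```bash
mkdir -p pics; ls; python3 - <<'E'
from workcell import readout,camera,get_calibration
import cv2,numpy as np
o=readout.get_obs(); print({k:np.round(v,3) for k,v in o.items()})
for n in("side","top"):
    c=get_calibration(n); print(n,c)
    cv2.imwrite(f"pics/{n}0.png",cv2.resize(camera(n)[:,:,::-1],(800,600),interpolation=cv2.INTER_CUBIC))
E
```

```text
pics
{'clock': np.float64(0.0), 'joint_pos': array([1.307, 0.241, 0.004, 1.335, 0.   , 1.571]), 'joint_vel': array([ 0.002, -0.   ,  0.002, -0.   , -0.   , -0.   ]), 'tau': array([-0.0000e+00, -3.7232e+01,  2.5241e+01,  1.7000e-02, -0.0000e+00,
       -0.0000e+00]), 'eef_pos': array([0.13 , 0.482, 0.303]), 'tool_rot': array([ 0.132,  0.991, -0.001, -0.   ]), 'ft_force': array([ 0.621,  0.261, -0.051]), 'ft_torque': array([ 0.021, -0.045, -0.019]), 'grip_width': np.float64(0.085)}
side {'fx': 391.31942236243975, 'fy': 391.31942236243975, 'cx': 256.0547515908572, 'cy': 189.05979064361242, 'R': array([[-0.99647999, -0.07957646,  0.02636685],
       [-0.05163915,  0.33490432, -0.94083606],
       [ 0.06603803, -0.93888587, -0.33783472]]), 't': array([0.56346712, 0.27411292, 1.27745483])}
top {'fx': 363.85230860221276, 'fy': 363.85230860221276, 'cx': 251.89772721237858, 'cy': 194.29691438808507, 'R': array([[-0.01935523, -0.99980263,  0.00447952],
       [-0.99042825,  0.01856094, -0.13677493],
       [ 0.13666479, -0.00708396, -0.99059202]]), 't': array([0.01235427, 0.60795058, 1.20332371])}
```

View pics/top0.png

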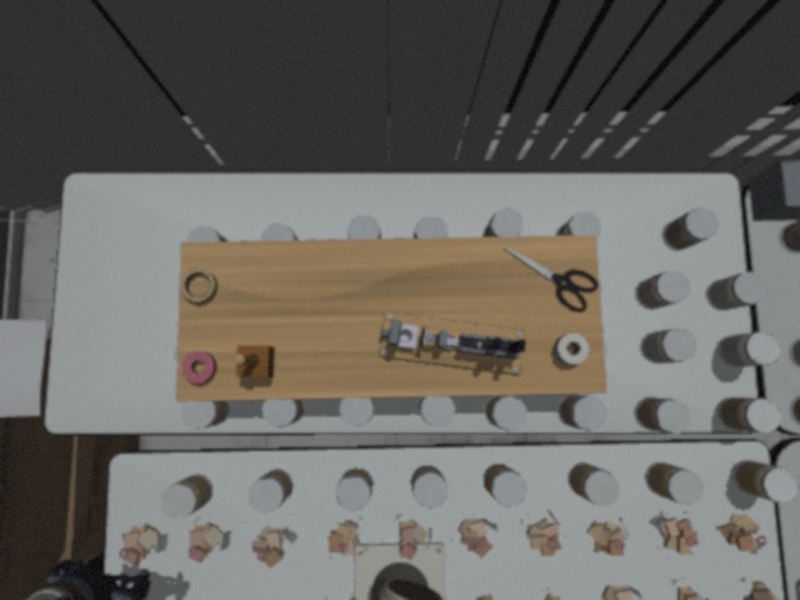

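View pics/side0.png

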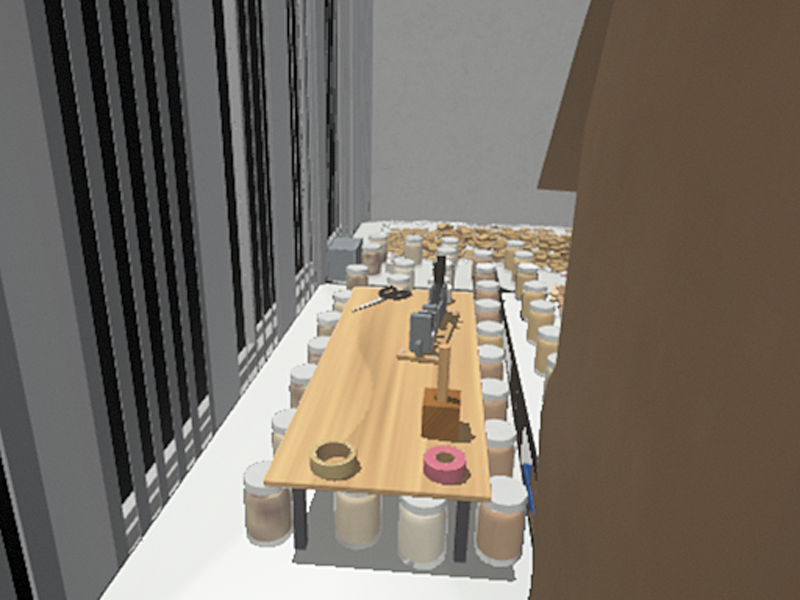

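```bash
cat > h.py <<'E'
import numpy as np,cv2
from scipy.spatial.transform import Rotation as Rn
from workcell import readout,camera,get_calibration,bot
def ray(c,u,v,z):
    "pixel -> world at height z"
    d=c["R"].T@[(u-c["cx"])/c["fx"],(v-c["cy"])/c["fy"],1]; o=-c["R"].T@c["t"]
    return o+d*(z-o[2])/d[2]
def proj(c,X):
    p=c["R"]@np.asarray(X)+c["t"]; return np.array([c["fx"]*p[0]/p[2]+c["cx"],c["fy"]*p[1]/p[2]+c["cy"]])
def shift(X,R):
    "tool-frame shift in mm and turn from the present pose to TCP X, rotation R"
    o=readout.get_obs(); T=Rn.from_quat(o["tool_rot"])
    print("shift",np.round(T.inv().apply(np.asarray(X)-o["eef_pos"])*1000,1),"turn",np.round((T.inv()*R).as_rotvec(),3),"pos",np.round(o["eef_pos"],4),"clk",round(o["clock"],2))
E
python3 - <<'E'
from h import *
c=get_calibration("top"); s=800/512
for n,u,v,z in[("dowel top",240,357,.28),("holder top",255,361,.188),("handle",520,345,.285),("anvil",387,334,.224),("socket",405,336,.17),("ribbon",198,367,.154),("shelfcorner",180,242,.13),("sc2",605,391,.13),("b1",380,357,.142),("b2",388,315,.142),("b3",518,373,.142),("b4",524,331,.142)]:
    print(n,np.round(ray(c,u/s,v/s,z),3))
im=camera("top")[:,:,::-1]
cr=im[185:260,140:350]; cv2.imwrite("pics/topc.png",cv2.resize(cr,None,fx=3.8,fy=3.8,interpolation=cv2.INTER_CUBIC))
E
```

```text
dowel top [0.486 0.272 0.28 ]
holder top [0.483 0.267 0.188]
handle [ 0.498 -0.216  0.285]
anvil [0.526 0.015 0.224]
socket [ 0.526 -0.019  0.17 ]
ribbon [0.474 0.387 0.154]
shelfcorner [0.732 0.439 0.13 ]
sc2 [ 0.412 -0.417  0.13 ]
b1 [0.488 0.031 0.142]
b2 [0.571 0.013 0.142]
b3 [ 0.451 -0.242  0.142]
b4 [ 0.534 -0.258  0.142]
```

View pics/topc.png

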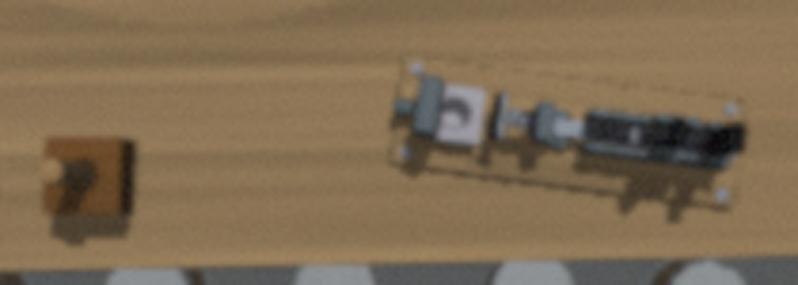

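```bash
python3 - <<'E'
from h import *
c=get_calibration("wrist"); o=readout.get_obs(); T=Rn.from_quat(o["tool_rot"])
cam=-c["R"].T@c["t"]; print("cam in tool",T.inv().apply(cam-o["eef_pos"]),"axes in tool\n",np.round(T.inv().as_matrix()@c["R"].T,3),c["fx"],c["cx"],c["cy"])
t=get_calibration("top"); k=3.8
for n,u,v,z in[("dowel",50,168,.28),("TL",405,60,.142),("BL",390,165,.142),("TR",743,100,.142),("BR",728,208,.142),("sock",458,112,.17)]:
    print(n,np.round(ray(t,140+u/k,185+v/k,z),3))
yaw=-.135
R=Rn.from_matrix(np.c_[[np.sin(-yaw)*-1*-1*-1 if 0 else -np.sin(yaw)*-1*1,0,0],[0,0,0],[0,0,0]]) if 0 else None
y=np.array([np.cos(yaw),np.sin(yaw),0]);z=np.array([0,0,-1.]);x=np.cross(y,z)
R=Rn.from_matrix(np.c_[x,y,z]); shift([.486,.27,.42],R)
E
```

```text
cam in tool [ 0.06726448  0.00030923 -0.06973768] axes in tool
 [[ 0.    -0.964 -0.265]
 [ 1.    -0.     0.   ]
 [-0.    -0.265  0.964]] 289.8814759741919 257.1841187721831 189.23293539520176
dowel [0.484 0.273 0.28 ]
TL [0.574 0.019 0.142]
BL [0.488 0.032 0.142]
TR [ 0.536 -0.259  0.142]
BR [ 0.448 -0.242  0.142]
sock [ 0.528 -0.023  0.17 ]
shift [-398.8 -112.5 -116.6] turn [-1.000e-03  1.000e-03  1.442e+00] pos [0.1303 0.4824 0.3032] clk 0.15
```

>>> {"op": "send_rows", "data": {
  "moves": [
    [[0,0,-40],[0,0,0.12],85],
    [[0,0,-80],[0,0,0.24],85],
    [[-30,-10,-110],[0,0,0.36],85],
    [[-70,-20,-117],[0,0,0.48],85],
    [[-110,-31,-117],[0,0,0.6],85],
    [[-150,-42,-117],[0,0,0.72],85],
    [[-190,-53,-117],[0,0,0.84],85],
    [[-230,-64,-117],[0,0,0.96],85],
    [[-270,-75,-117],[0,0,1.08],85],
    [[-310,-87,-117],[0,0,1.2],85],
    [[-350,-98,-117],[0,0,1.32],85],
    [[-385,-108,-117],[0,0,1.442],85]
  ]
}}

```text
clock: 1.15
eef_pos: [0.4757, 0.2761, 0.42]
tool_rot: [0.755, 0.655, -0.001, 0.001]
ft_force: [0.8, 0.2, -0.1]
grip_width: 0.0851
```

>>> {"op": "send_rows", "data": {
  "moves": [
    [[0,0,0],[0,0,0],85],
    [[0,0,0],[0,0,0],85]
  ]
}}

```text
clock: 1.32
eef_pos: [0.4773, 0.2745, 0.4186]
tool_rot: [0.757, 0.654, -0.002, 0.0]
ft_force: [-0.8, -0.0, 0.3]
grip_width: 0.0847
```

```bash
python3 - <<'E'
from h import *
o=readout.get_obs(); print(o["eef_pos"],o["tool_rot"],o["joint_pos"],o["clock"])
c=get_calibration("wrist"); im=camera("wrist")
for X in([.484,.273,.28],[.484,.273,.188]): print(proj(c,X))
np.savez("w1.npz",**c); cv2.imwrite("pics/w1.png",im[:,:,::-1])
E
```

```text
[0.47729434 0.27445904 0.41863759] [ 7.56714933e-01  6.53741694e-01 -2.06053184e-03  2.49449501e-04] [ 5.22389656e-01  3.36678705e-01  4.30493556e-01  1.66856370e+00
 -1.26873500e-03  2.23894394e+00] 1.3167
[266.99684789 202.25318903]
[264.33583012 175.28593188]
```

View pics/w1.png

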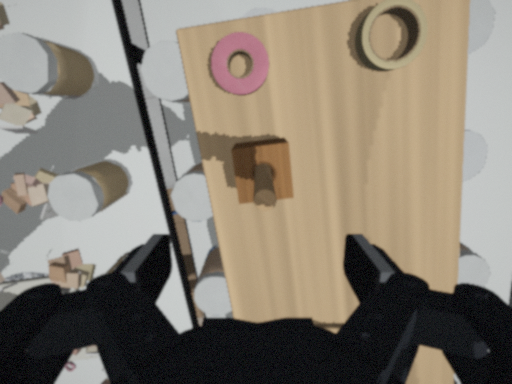

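```bash
python3 - <<'E'
from h import *
c=dict(np.load("w1.npz")); X=ray(c,265,199,.28); print(X)
def Rz(yaw):
    y=np.array([np.cos(yaw),np.sin(yaw),0]);z=np.array([0,0,-1.]);return Rn.from_matrix(np.c_[np.cross(y,z),y,z])
X[2]=.302; shift(X,Rz(-.14))
E
cat >> h.py <<'E'
def Rz(yaw):
    "tool down, tool y at this yaw"
    y=np.array([np.cos(yaw),np.sin(yaw),0]);z=np.array([0,0,-1.]);return Rn.from_matrix(np.c_[np.cross(y,z),y,z])
E
```

```text
[0.48286398 0.27576499 0.28      ]
shift [  1.6   6.9 117.1] turn [-0.002  0.003 -0.003] pos [0.4761 0.2754 0.4191] clk 1.37
```

>>> {"op": "send_rows", "data": {
  "moves": [
    [[1,7,10],[0,0,0],85],
    [[1,7,40],[0,0,0],85],
    [[1,7,75],[0,0,0],85],
    [[1,7,105],[0,0,0],85],
    [[1,7,117],[0,0,0],85],
    [[1,7,117],[0,0,0],60],
    [[1,7,117],[0,0,0],30],
    [[1,7,117],[0,0,0],10],
    [[1,7,117],[0,0,0],10],
    [[1,7,117],[0,0,0],10],
    [[1,7,117],[0,0,0],10],
    [[1,7,117],[0,0,0],10]
  ]
}}

```text
clock: 2.37
eef_pos: [0.4833, 0.2755, 0.3037]
tool_rot: [0.756, 0.655, -0.0, 0.0]
ft_force: [-1.2, 0.3, 5.5]
grip_width: 0.0168
```

>>> {"op": "send_rows", "data": {
  "moves": [
    [[0,0,0],[0,0,0],10],
    [[0,0,0],[0,0,0],10],
    [[0,0,0],[0,0,0],10]
  ]
}}

```text
clock: 2.62
eef_pos: [0.4833, 0.2754, 0.3037]
tool_rot: [0.756, 0.655, -0.0, 0.0]
ft_force: [-0.7, -0.2, 0.8]
grip_width: 0.0167
```

>>> {"op": "send_rows", "data": {
  "moves": [
    [[0,0,-10],[0,0,0],10],
    [[0,0,-25],[0,0,0],10],
    [[0,0,-45],[0,0,0],10],
    [[0,0,-65],[0,0,0],10],
    [[0,0,-85],[0,0,0],10],
    [[0,0,-107],[0,0,0],10],
    [[0,0,-107],[0,0,0],10],
    [[0,0,-107],[0,0,0],10]
  ]
}}

```text
clock: 3.28
eef_pos: [0.4838, 0.2757, 0.4123]
tool_rot: [0.756, 0.655, 0.001, 0.001]
ft_force: [-0.2, -0.4, -1.5]
grip_width: 0.0167
```

```bash
python3 - <<'E'
from h import *
print(readout.get_obs()["grip_width"]); shift([.521,-.0725,.411],Rz(-.14))
E
```

```text
0.01671195872919982
shift [-339.3   86.5    1.1] turn [ 0.003 -0.001 -0.003] pos [0.4838 0.2757 0.4123] clk 3.28
```

>>> {"op": "send_rows", "data": {
  "moves": [
    [[-20,5,0],[0,0,0],10],
    [[-50,13,0],[0,0,0],10],
    [[-85,22,0],[0,0,0],10],
    [[-120,30,0],[0,0,0],10],
    [[-155,39,0],[0,0,0],10],
    [[-190,48,0],[0,0,0],10],
    [[-225,57,0],[0,0,0],10],
    [[-260,66,0],[0,0,0],10],
    [[-295,75,0],[0,0,0],10],
    [[-322,82,0],[0,0,0],10],
    [[-339,86,0],[0,0,0],10],
    [[-339,86,0],[0,0,0],10]
  ]
}}

```text
clock: 4.28
eef_pos: [0.5202, -0.0756, 0.4103]
tool_rot: [0.758, 0.653, -0.0, -0.0]
ft_force: [-0.3, 0.7, 0.3]
grip_width: 0.017
```

>>> {"op": "send_rows", "data": {
  "moves": [
    [[0,0,0],[0,0,0],10],
    [[0,0,0],[0,0,0],10],
    [[0,0,0],[0,0,0],10]
  ]
}}

```text
clock: 4.53
eef_pos: [0.52, -0.0747, 0.4096]
tool_rot: [0.757, 0.653, -0.0, -0.001]
ft_force: [0.1, 0.6, -0.0]
grip_width: 0.0165
```

```bash
python3 - <<'E'
from h import *
c=get_calibration("wrist"); im=camera("wrist"); o=readout.get_obs(); print(o["eef_pos"],o["tool_rot"],o["grip_width"])
print(proj(c,[.528,-.023,.17]))
np.savez("w2.npz",**c); cv2.imwrite("pics/w2.png",cv2.resize(im[:,:,::-1],(800,600),interpolation=cv2.INTER_CUBIC))
E
```

```text
[ 0.52007458 -0.07446529  0.40985938] [ 7.57051705e-01  6.53354650e-01 -3.03212619e-04 -5.70455022e-04] 0.016124347551935574
[258.14443029 124.80900709]
```

View pics/w2.png

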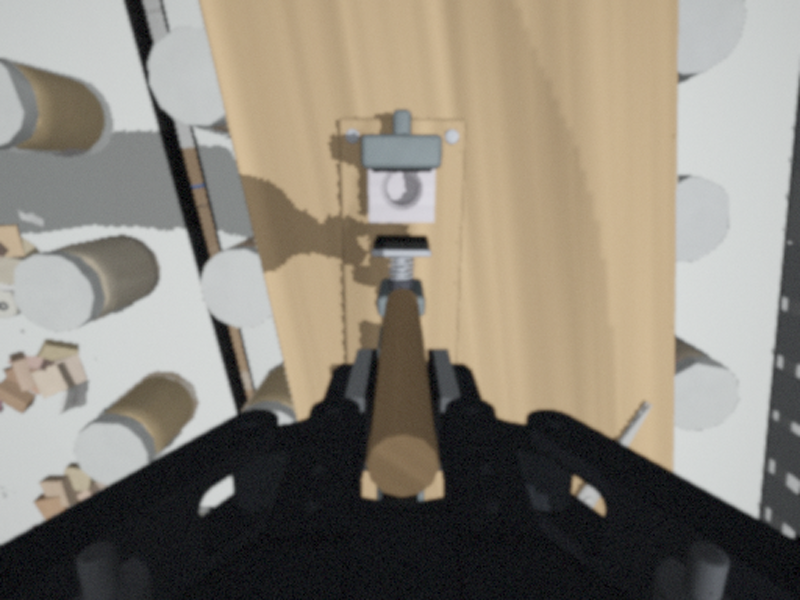

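```bash
python3 - <<'E'
from h import *
c=dict(np.load("w2.npz")); k=512/800
S=ray(c,403*k,188*k,.17); print("socket",S)
T=Rn.from_quat([0.757,0.6535,-0.0003,-0.0006]); p=np.array([.5201,-.0745,.4098])
for dx in(-2,0,2): print("bottom far edge",dx,proj(c,p+T.apply([(dx+9)/1e3,0,.1637]))/k, "top centre",proj(c,p+T.apply([dx/1e3,0,.0237]))/k)
for a,b in(((340,120),(345,365)),((464,120),(459,350))): 
    A,B=[ray(c,q[0]*k,q[1]*k,.142) for q in(a,b)]; d=A-B; print("edge",A,B,"yaw",np.arctan2(d[1],d[0]))
# anvil top edge, pad
A,B=ray(c,365*k,168*k,.224),ray(c,440*k,168*k,.224); print("anvil",A,B,np.arctan2(*(B-A)[1::-1]))
shift([S[0],S[1],.411],Rz(-.14))
E
```

```text
socket [ 0.52843403 -0.0184571   0.17      ]
bottom far edge -2 [402.61933061 288.79957437] top centre [403.46544869 471.60756315]
bottom far edge 0 [402.61822986 285.14843632] top centre [403.46714535 464.3545344 ]
bottom far edge 2 [402.61712425 281.48120361] top centre [403.46885875 457.02993911]
edge [0.49155961 0.03277937 0.142     ] [ 0.46179208 -0.14993516  0.142     ] yaw 1.4092969722842972
edge [0.57718378 0.02006698 0.142     ] [ 0.5541554  -0.15047371  0.142     ] yaw 1.4365765337656609
anvil [ 0.50979361 -0.00317376  0.224     ] [ 0.55004986 -0.00914455  0.224     ] -0.1472459291388231
shift [56.6  0.1 -1.1] turn [-0.001 -0.    -0.007] pos [ 0.5201 -0.0745  0.4099] clk 4.58
```

>>> {"op": "send_rows", "data": {
  "moves": [
    [[20,0,0],[0,0,0],10],
    [[45,0,0],[0,0,0],10],
    [[58,0,0],[0,0,0],10],
    [[58,0,5],[0,0,0],10],
    [[58,0,25],[0,0,0],10],
    [[58,0,45],[0,0,0],10],
    [[58,0,60],[0,0,0],10],
    [[58,0,70],[0,0,0],10],
    [[58,0,78],[0,0,0],10],
    [[58,0,84],[0,0,0],10],
    [[58,0,84],[0,0,0],10],
    [[58,0,84],[0,0,0],10]
  ]
}}

```text
clock: 5.58
eef_pos: [0.5286, -0.0172, 0.3262]
tool_rot: [0.757, 0.653, -0.0, -0.0]
ft_force: [0.5, -0.4, -0.0]
grip_width: 0.0167
```

```bash
python3 - <<'E'
from h import *
c=get_calibration("wrist"); im=camera("wrist"); o=readout.get_obs(); print(o["eef_pos"],o["ft_force"],o["ft_torque"],o["grip_width"])
t=camera("side"); q=get_calibration("side"); u,v=proj(q,[.528,-.018,.2]); print(u,v)
w=cv2.resize(im[:,:,::-1],(560,420)); s=cv2.resize(t[int(v)-35:int(v)+25,int(u)-17:int(u)+17][:,:,::-1],(238,420),interpolation=cv2.INTER_CUBIC)
cv2.imwrite("pics/w3.png",np.hstack([w,s]))
E
```

```text
[ 0.52876759 -0.01715727  0.3266426 ] [-0.44896712  0.25159982 -0.40639157] [ 0.03548971 -0.06265905  0.00979308] 0.016785274871941137
269.7116880481759 205.39049904160277
```

View pics/w3.png

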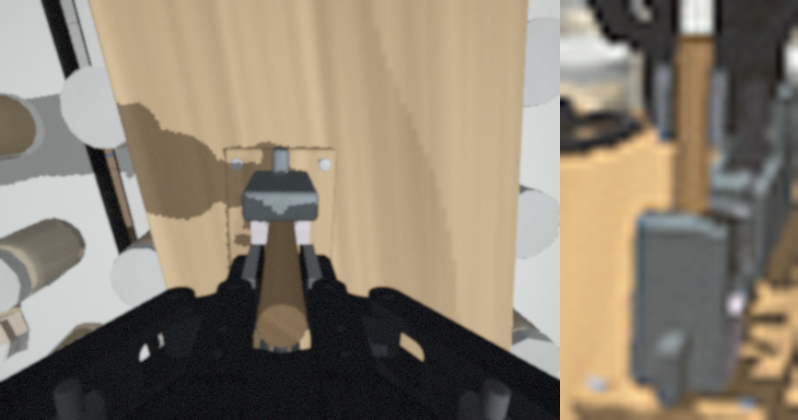

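>>> {"op": "send_rows", "data": {
  "moves": [
    [[0,0,5],[0,0,0],10],
    [[0,0,10],[0,0,0],10],
    [[0,0,14],[0,0,0],10],
    [[0,0,17],[0,0,0],10],
    [[0,0,18],[0,0,0],10],
    [[0,0,18],[0,0,0],10]
  ]
}}

```text
clock: 6.18
eef_pos: [0.5287, -0.0171, 0.3083]
tool_rot: [0.757, 0.653, 0.0, -0.0]
ft_force: [-0.2, 0.7, 0.3]
grip_width: 0.0168
```

>>> {"op": "send_rows", "data": {
  "moves": [
    [[0,0,0],[0,0,0],25],
    [[0,0,0],[0,0,0],40],
    [[0,0,0],[0,0,0],50],
    [[0,0,0],[0,0,0],50],
    [[0,0,0],[0,0,0],50],
    [[0,0,-5],[0,0,0],50],
    [[0,0,-25],[0,0,0],50],
    [[0,0,-50],[0,0,0],50],
    [[0,0,-80],[0,0,0],50],
    [[0,0,-105],[0,0,0],50],
    [[0,0,-107],[0,0,0],50]
  ]
}}

```text
clock: 7.1
eef_pos: [0.5298, -0.0172, 0.4212]
tool_rot: [0.757, 0.653, 0.004, 0.003]
ft_force: [0.2, 0.2, -0.2]
grip_width: 0.0501
```

```bash
python3 - <<'E'
from h import *
print(readout.get_obs()["grip_width"]); shift([.501,-.2055,.415],Rz(1.425))
E
```

```text
0.05005236344058827
shift [-190.5   -1.     5.9] turn [ 0.008  0.006 -1.572] pos [ 0.5298 -0.0172  0.4212] clk 7.1
```

>>> {"op": "send_rows", "data": {
  "moves": [
    [[-15,0,0],[0,0,-0.12],85],
    [[-35,0,0],[0,0,-0.24],85],
    [[-55,0,0],[0,0,-0.36],85],
    [[-75,0,0],[0,0,-0.48],85],
    [[-95,0,0],[0,0,-0.6],85],
    [[-110,0,0],[0,0,-0.72],85],
    [[-130,0,0],[0,0,-0.84],85],
    [[-150,0,0],[0,0,-0.96],85],
    [[-165,0,0],[0,0,-1.08],85],
    [[-180,-1,0],[0,0,-1.2],85],
    [[-190,-1,0],[0,0,-1.32],85],
    [[-190,-1,0],[0,0,-1.44],85]
  ]
}}

```text
clock: 8.1
eef_pos: [0.5005, -0.2069, 0.4206]
tool_rot: [0.137, 0.991, 0.0, 0.004]
ft_force: [-0.6, 0.2, -0.2]
grip_width: 0.0849
```

>>> {"op": "send_rows", "data": {
  "moves": [
    [[0,0,0],[0,0,-0.11],85],
    [[0,0,0],[0,0,-0.13],85],
    [[0,0,0],[0,0,-0.13],85],
    [[0,0,0],[0,0,-0.13],85]
  ]
}}

```text
clock: 8.43
eef_pos: [0.5006, -0.2067, 0.4205]
tool_rot: [0.073, 0.997, 0.0, 0.004]
ft_force: [0.5, -0.6, 0.1]
grip_width: 0.0848
```

```bash
python3 - <<'E'
from h import *
c=get_calibration("wrist"); im=camera("wrist"); np.savez("w4.npz",**c)
shift([.501,-.2055,.415],Rz(1.425)); print(readout.get_obs()["joint_pos"])
print("squeeze pt@.285",proj(c,[.501,-.2055,.285])*800/512)
cv2.imwrite("pics/w4.png",cv2.resize(im[:,:,::-1],(800,600),interpolation=cv2.INTER_CUBIC))
E
```

```text
shift [-0.2  1.3  5.6] turn [ 0.001  0.009 -0.   ] pos [ 0.5006 -0.2067  0.4206] clk 8.48
[-0.39287374  0.30813645  0.39540022  1.64975095  0.00296007 -0.24690056]
squeeze pt@.285 [403.43689717 315.70548293]
```

View pics/w4.png

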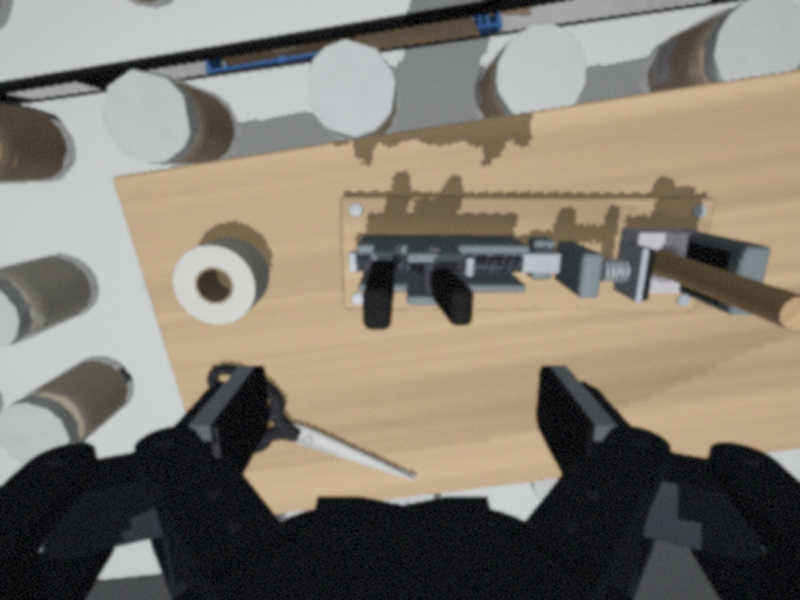

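```bash
python3 - <<'E'
from h import *
c=dict(np.load("w4.npz")); k=512/800
o=readout.get_obs(); T=Rn.from_quat(o["tool_rot"])
for n,u,v,z in[("handle outer-low corner",364,327,.285),("handle right-low corner",391,325,.285),("trig right-low",471,321,.279),("trig left",443,318,.279),("dowel top",795,310,.283)]:
    X=ray(c,u*k,v*k,z); print(n,X,"tool mm",T.inv().apply(X-o["eef_pos"])*1e3)
im=camera("wrist")[150:225,215:325][:,:,::-1]; cv2.imwrite("pics/w4c.png",cv2.resize(im,None,fx=6,fy=6,interpolation=cv2.INTER_CUBIC))
E
```

```text
handle outer-low corner [ 0.50387275 -0.22502195  0.285     ] tool mm [ -4.72561798 -17.75124141 135.5913904 ]
handle right-low corner [ 0.50476331 -0.2120679   0.285     ] tool mm [ -3.72262423  -4.80541212 135.59345142]
trig right-low [ 0.51054987 -0.17330569  0.279     ] tool mm [ -3.75712895  34.38119704 141.62688534]
trig left [ 0.50699157 -0.18673386  0.279     ] tool mm [ -2.18981175  20.57828732 141.60153532]
dowel top [ 0.52627672 -0.01950286  0.283     ] tool mm [  3.01801005 188.83926557 137.69690732]
```

View pics/w4c.png

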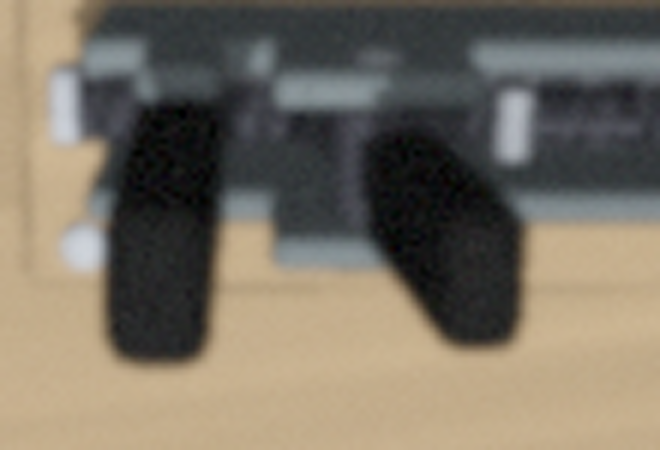

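>>> {"op": "send_rows", "data": {
  "moves": [
    [[2,1.3,10],[0,0,0],85],
    [[2,1.3,35],[0,0,0],85],
    [[2,1.3,65],[0,0,0],85],
    [[2,1.3,90],[0,0,0],85],
    [[2,1.3,105],[0,0.008,0],85],
    [[2,1.3,107],[0,0.008,0],85],
    [[2,1.3,107],[0,0.008,0],85]
  ]
}}

```text
clock: 9.12
eef_pos: [0.4994, -0.2048, 0.3128]
tool_rot: [0.073, 0.997, 0.001, -0.001]
ft_force: [-0.8, -0.6, 1.1]
grip_width: 0.0849
```

```bash
python3 - <<'E'
from h import *
c=get_calibration("wrist"); im=camera("wrist"); np.savez("w5.npz",**c); cv2.imwrite("pics/w5raw.png",im[:,:,::-1])
shift([.501,-.2055,.313],Rz(1.425)); print(readout.get_obs()["ft_force"])
cv2.imwrite("pics/w5.png",cv2.resize(im[:,:,::-1],(800,600),interpolation=cv2.INTER_CUBIC))
E
```

```text
shift [-1.  -0.3  1.1] turn [0.001 0.001 0.   ] pos [ 0.5    -0.2051  0.3141] clk 9.17
[ 0.28527862 -0.3318513   0.59092288]
```

View pics/w5.png

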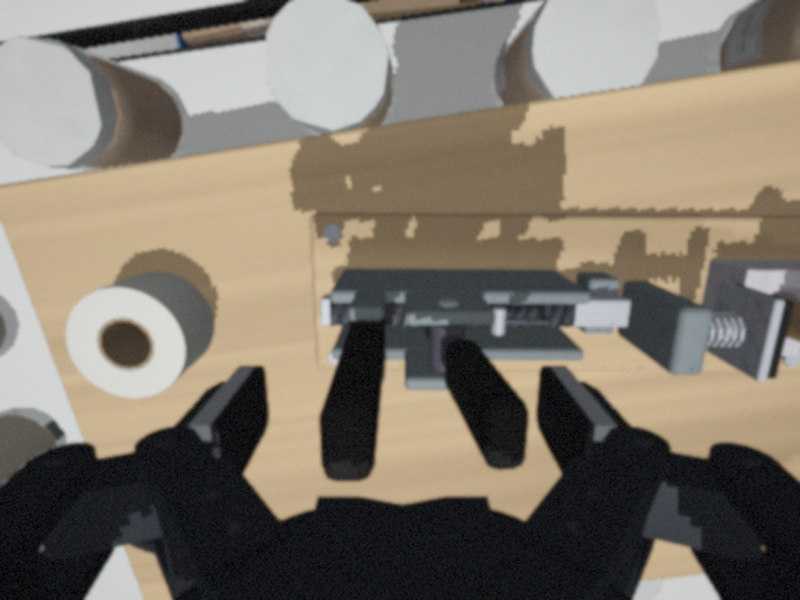

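>>> {"op": "send_rows", "data": {
  "moves": [
    [[0,0,1],[0,0,0],70],
    [[0,0,1],[0,0,0],55],
    [[0,0,1],[0,0,0],40],
    [[0,0,1],[0,0,0],30],
    [[0,0,1],[0,0,0],30],
    [[0,0,1],[0,0,0],30],
    [[0,0,1],[0,0,0],30],
    [[0,0,1],[0,0,0],30]
  ]
}}

```text
clock: 9.83
eef_pos: [0.5008, -0.2069, 0.3174]
tool_rot: [0.074, 0.997, -0.001, 0.004]
ft_force: [-3.4, -8.9, 11.6]
grip_width: 0.0378
```

```bash
cat >> h.py <<'E'
def clampx(X):
    "clamp coordinates (mm) of a world point"
    d=np.asarray(X)[:2]-[.5286,-.0175]; a=np.array([np.cos(1.425),np.sin(1.425)])
    return np.round([85+d@a*1e3,(a[0]*d[1]-a[1]*d[0])*1e3],1)
def jaw(tag):
    "shift (mm) of the jaw head since w5, by template matching in the wrist picture"
    c0=dict(np.load("w5.npz")); c=get_calibration("wrist"); im=camera("wrist")[:,:,::-1]; cv2.imwrite(f"pics/{tag}.png",im)
    t=cv2.imread("pics/w5raw.png")[192:244,425:453]
    r=cv2.matchTemplate(im[150:280,415:],t,cv2.TM_CCOEFF_NORMED); _,s,_,p=cv2.minMaxLoc(r)
    u0,v0=(450,205); du,dv=p[0]+415-425,p[1]+150-192
    A=clampx(ray(c0,u0,v0,.211)); B=clampx(ray(c,u0+du,v0+dv,.211)); o=readout.get_obs()
    print(tag,"match",round(s,3),"du",du,dv,"head",A,B,"adv",(B-A)[0],"grip",o["grip_width"],"F",np.round(o["ft_force"],1),"clk",round(o["clock"],2),o["eef_pos"])
E
python3 - <<'E'
from h import *
c=dict(np.load("w5.npz"));k=.64
for z in(.2,.207,.211): print("pad face",z,clampx(ray(c,785*k,335*k,z)))
print("head front",clampx(ray(c,703*k,340*k,.211)))
c=dict(np.load("w2.npz"))
for z in(.2,.207,.211): print("w2 pad face",z,clampx(ray(c,401*k,237*k,z)))
jaw("j1")
E
```

```text
pad face 0.2 [60.4  1.3]
pad face 0.207 [54.1  3.9]
pad face 0.211 [50.4  5.4]
head front [17.7  3.3]
w2 pad face 0.2 [55.6  1.3]
w2 pad face 0.207 [56.6  1.3]
w2 pad face 0.211 [57.1  1.3]
j1 match 0.98 du 13 -7 head [16.3 11.6] [24.6 11.8] adv 8.3 grip 0.0375719029288171 F [-3.3 -8.  11.6] clk 9.88 [ 0.50078821 -0.20685955  0.31741126]
```

>>> {"op": "send_rows", "data": {
  "moves": [
    [[0,0,3],[0,0,0],60],
    [[0,0,3],[0,0,0],85],
    [[0,0,3],[0,0,0],85],
    [[0,0,3],[0,0,0],85],
    [[0,0,3],[0,0,0],85],
    [[0,0,3],[0,0,0],85],
    [[0,0,3],[0,0,0],85],
    [[0,0,3],[0,0,0],85],
    [[0,0,3],[0,0,0],85],
    [[0,0,3],[0,0,0],85],
    [[0,0,3],[0,0,0],85],
    [[0,0,3],[0,0,0],85]
  ]
}}

```text
clock: 10.88
eef_pos: [0.5008, -0.2069, 0.3144]
tool_rot: [0.074, 0.997, -0.001, 0.004]
ft_force: [-0.1, -0.1, 0.3]
grip_width: 0.0851
```

```bash
python3 - <<'E'
from h import *
jaw("j1b"); shift([.500,-.2057,.313],Rz(1.425))
E
```

```text
j1b match 0.979 du 16 -5 head [16.3 11.6] [24.5 11.5] adv 8.2 grip 0.08530684045312197 F [-0.1 -0.2  0.5] clk 10.93 [ 0.50081122 -0.20688273  0.31441813]
shift [1.  1.1 1.4] turn [-0.001  0.009 -0.002] pos [ 0.5008 -0.2069  0.3144] clk 10.93
```

>>> {"op": "send_rows", "data": {
  "moves": [
    [[0,0,1],[0,0.008,0],70],
    [[0,0,1],[0,0.008,0],55],
    [[0,0,1],[0,0.008,0],40],
    [[0,0,1],[0,0.008,0],30],
    [[0,0,1],[0,0.008,0],30],
    [[0,0,1],[0,0.008,0],30],
    [[0,0,1],[0,0.008,0],30],
    [[0,0,1],[0,0.008,0],30]
  ]
}}

```text
clock: 11.6
eef_pos: [0.5013, -0.207, 0.3159]
tool_rot: [0.074, 0.997, 0.001, 0.003]
ft_force: [-2.9, -4.9, 11.4]
grip_width: 0.0379
```

```bash
python3 - <<'E'
from h import *
jaw("j2")
t=camera("top"); cv2.imwrite("pics/t2.png",t[:,:,::-1])
E
```

```text
j2 match 0.977 du 23 -6 head [16.3 11.6] [30.4 11.2] adv 14.099999999999998 grip 0.03764337979096644 F [-3.1 -4.8  9.4] clk 11.65 [ 0.50130851 -0.20702189  0.31586862]
```

>>> {"op": "send_rows", "data": {
  "moves": [
    [[0,0,3],[0,0,0],60],
    [[0,0,3],[0,0,0],85],
    [[0,0,3],[0,0,0],85],
    [[0,0,3],[0,0,0],85],
    [[0,0,3],[0,0,0],85],
    [[0,0,3],[0,0,0],85],
    [[0,0,3],[0,0,0],85],
    [[0,0,3],[0,0,0],85],
    [[0,0,3],[0,0,0],85],
    [[0,0,3],[0,0,0],85],
    [[0,0,3],[0,0,0],85],
    [[0,0,3],[0,0,0],85]
  ]
}}

```text
clock: 12.7
eef_pos: [0.5013, -0.207, 0.3129]
tool_rot: [0.074, 0.997, 0.001, 0.003]
ft_force: [0.9, 0.3, -0.1]
grip_width: 0.0852
```

>>> {"op": "send_rows", "data": {
  "moves": [
    [[0,0,0],[0,0,0],70],
    [[0,0,0],[0,0,0],55],
    [[0,0,0],[0,0,0],40],
    [[0,0,0],[0,0,0],30],
    [[0,0,0],[0,0,0],30],
    [[0,0,0],[0,0,0],30],
    [[0,0,0],[0,0,0],30],
    [[0,0,0],[0,0,0],30]
  ]
}}

```text
clock: 13.37
eef_pos: [0.5018, -0.2072, 0.3156]
tool_rot: [0.075, 0.997, 0.002, 0.005]
ft_force: [-2.8, -4.3, 10.8]
grip_width: 0.0372
```

```bash
python3 - <<'E'
from h import *
jaw("j3")
t=camera("top")[:,:,::-1]; cv2.imwrite("pics/t3.png",t)
a=[cv2.resize(cv2.imread(f"pics/{n}.png")[180:260,400:512],(400,286),interpolation=cv2.INTER_CUBIC) for n in("j2","j3")]
b=[cv2.resize(i[200:230,230:290],(400,200),interpolation=cv2.INTER_CUBIC) for i in(cv2.imread("pics/t2.png"),t)]
cv2.imwrite("pics/m3.png",np.vstack([np.hstack(a),np.hstack(b)]))
E
```

```text
j3 match 0.984 du 32 -8 head [16.3 11.6] [36.  11.4] adv 19.7 grip 0.03768976567852417 F [-2.6 -4.4 11.7] clk 13.42 [ 0.50179955 -0.20722164  0.31557139]
```

View pics/m3.png

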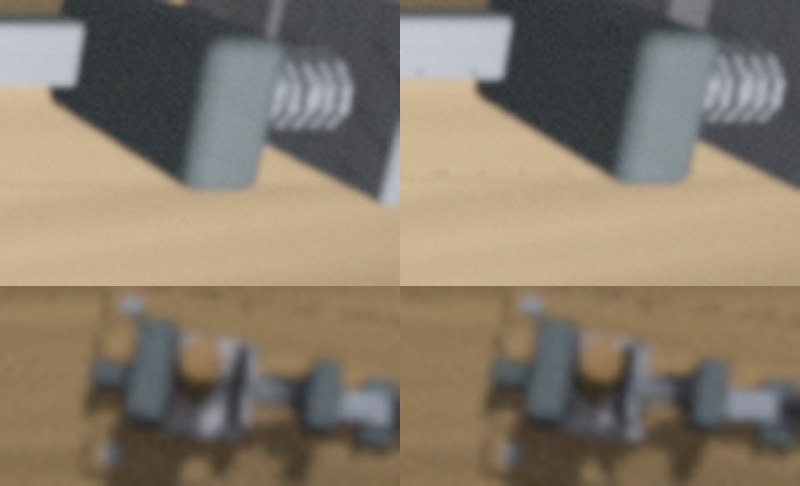

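>>> {"op": "send_rows", "data": {
  "moves": [
    [[0,0,3],[0,0,0],60],
    [[0,0,3],[0,0,0],85],
    [[0,0,3],[0,0,0],85],
    [[0,0,3],[0,0,0],85],
    [[0,0,3],[0,0,0],85],
    [[0,0,3],[0,0,0],85],
    [[0,0,3],[0,0,0],85],
    [[0,0,3],[0,0,0],85],
    [[0,0,3],[0,0,0],85],
    [[0,0,3],[0,0,0],85],
    [[0,0,3],[0,0,0],85],
    [[0,0,3],[0,0,0],85]
  ]
}}

```text
clock: 14.47
eef_pos: [0.5018, -0.2072, 0.3126]
tool_rot: [0.075, 0.997, 0.002, 0.005]
ft_force: [0.3, 0.1, -0.2]
grip_width: 0.0846
```

>>> {"op": "send_rows", "data": {
  "moves": [
    [[0,0,0],[0,0,0],70],
    [[0,0,0],[0,0,0],55],
    [[0,0,0],[0,0,0],40],
    [[0,0,0],[0,0,0],30],
    [[0,0,0],[0,0,0],30],
    [[0,0,0],[0,0,0],30],
    [[0,0,0],[0,0,0],30],
    [[0,0,0],[0,0,0],30],
    [[0,0,0],[0,0,0],30]
  ]
}}

```text
clock: 15.22
eef_pos: [0.5023, -0.2074, 0.3153]
tool_rot: [0.076, 0.997, 0.003, 0.008]
ft_force: [-1.4, -4.9, 10.2]
grip_width: 0.0379
```

```bash
python3 - <<'E'
from h import *
jaw("j4")
t=camera("top")[:,:,::-1]; cv2.imwrite("pics/t4.png",t)
a=[cv2.resize(cv2.imread(f"pics/{n}.png")[180:260,400:512],(400,286),interpolation=cv2.INTER_CUBIC) for n in("j3","j4")]
b=[cv2.resize(i[200:230,230:290],(400,200),interpolation=cv2.INTER_CUBIC) for i in(cv2.imread("pics/t3.png"),t)]
cv2.imwrite("pics/m4.png",np.vstack([np.hstack(a),np.hstack(b)]))
E
```

```text
j4 match 0.971 du 40 -10 head [16.3 11.6] [40.8 11.5] adv 24.499999999999996 grip 0.037697869373777115 F [-1.9 -4.2 10.8] clk 15.27 [ 0.50225005 -0.20738778  0.31526467]
```

View pics/m4.png

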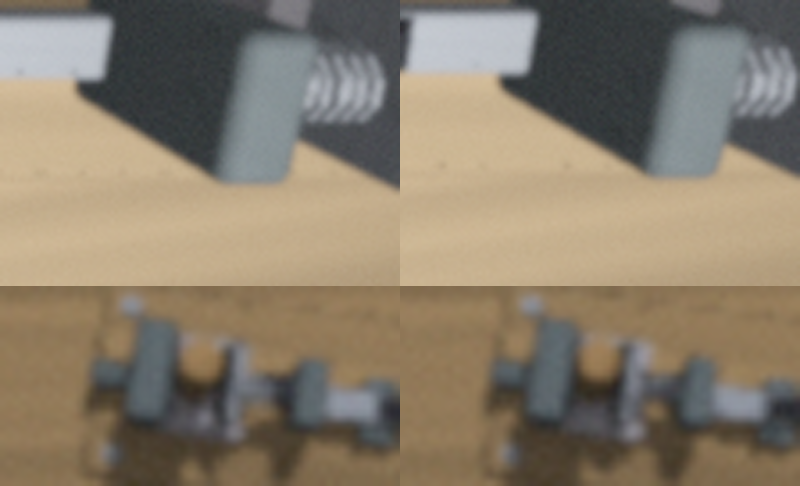

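>>> {"op": "send_rows", "data": {
  "moves": [
    [[0,0,0],[0,0,0],30],
    [[0,0,0],[0,0,0],30],
    [[0,0,0],[0,0,0],30]
  ]
}}

```text
clock: 15.57
eef_pos: [0.5022, -0.2076, 0.3154]
tool_rot: [0.076, 0.997, 0.004, 0.008]
ft_force: [-0.5, -6.5, 1.1]
grip_width: 0.0374
```

```bash
python3 - <<'E'
from h import *
jaw("j5")
s=camera("side")[:,:,::-1]; w=cv2.imread("pics/j5.png")
cv2.imwrite("pics/m5.png",np.hstack([cv2.resize(s[140:240,235:310],(300,400),interpolation=cv2.INTER_CUBIC),cv2.resize(w[:,160:],(367,400))]))
E
```

```text
j5 match 0.972 du 40 -10 head [16.3 11.6] [41.3 11.2] adv 24.999999999999996 grip 0.03724378939245714 F [-0.2 -5.3  1.2] clk 15.62 [ 0.50219334 -0.20757801  0.31539008]
```

View pics/m5.png

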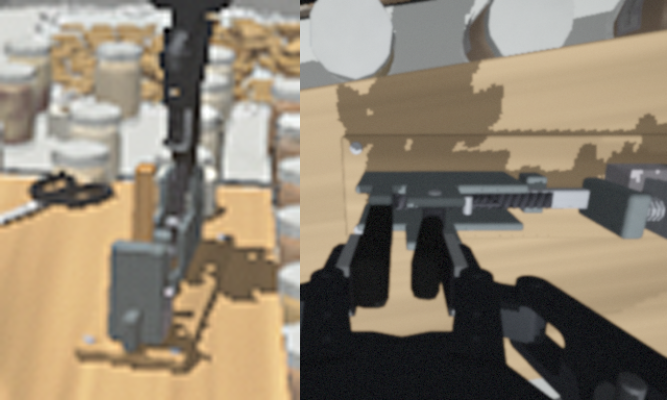

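The side view shows the dowel upright behind the anvil (about 145, 200). The wrist view shows both fingers squeezing handle and trigger together, with the spring shortened. The state is steady, so I'm handing in.

```bash
python3 -c "
from workcell import order; print(order.job_done())"
```

```text
the job is handed in; nothing more can be done
None
```

The dowel is standing upright in the clamp socket, the sprung pad has hold of it, and I handed the job in at about 15.6 s with the trigger still squeezed. I lifted the dowel out of the holder, lowered it into the socket without contact force, let go, and then gave four trigger strokes.

**Strokes:** the jaw moved about 8, 6, 6 and 5 mm. Those distances come from matching the jaw head in the wrist pictures. The last stroke read slightly short of the 6 mm tooth, probably from measuring error.

**Grip:** on the fourth stroke the visible pad spring shortened by about 3 mm, which matches the first touch. The spring had not changed after stroke 3, so I stopped there.

**Last checks:** the finger opening held at 37.2–37.7 mm, about the 37 mm expected with the trigger home. The outside force on the wrist was about 5 N at the end and about 15 N at most in the readings I took. The dowel looked upright in the side picture. I moved the jaw only by the trigger and saw no sign of touching the rolls or scissors, though I did not check each of them at the end.

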